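# Pull the dust-filter cassette from the bench extractor

## Robot

A 7-joint arm with a two-finger parallel gripper is mounted at the origin on the work surface. World frame = base frame: x ahead of the robot, y to its left, z up, the work surface at z = 0. Lengths are in m, angles in degrees, forces in N, time in s.
With the tool pointing down it reaches from about 0.425 to 0.875 m from the base axis. Payload 4.7 kg.
Tool frame: the origin (TCP) lies midway between the tips of the shut fingers; the grasp point (between the pads) lies env.grip_point_offset behind it (env.grip_point_offset is the distance from the TCP to the grasp point, in m); z points along the fingers, y is the line along which they close (so a half turn about z gives the same grasp; the last joint's range is limited). The gripper opens to 87 mm and grips with 3 to 60 N. Pads are 19 mm wide; open, the fingers measure 117 mm over their backs; the gripper's body (75 mm by 190 mm) begins 51 mm behind the grasp point.
Start: joints at [-68.291, 18.392, -4.016, 83.108, 1.295, 78.541, -3.26], TCP at [0.232, 0.607, 0.223] pointing down, gripper open.
Joint ranges: [-163.93, 163.93], [-17.29, 119.83], [-79.2, 71.16], [3.27, 140.29], [-89.18, 269.18], [5.43, 117.66], [-154.24, 154.24]. Speed limits (degrees/s): [147.25, 147.25, 180, 180, 180, 180, 180].

## Interface

Orientations are given as [roll, pitch, yaw] about the fixed x, y, z axes, in that order (R = Rz(yaw) Ry(pitch) Rx(roll)).
In Python, from cell import env gives the robot as it stands.
- The arm moves only by the shell command python3 -m creep 'ROWS' [FORCE]. ROWS is a JSON object of lists of equal length, an entry for each row: "translation": the shift along the tool's x, y, z in units of 0.08 m (1.0 is 0.08 m), a list of three; "turn": the turn, a rotation vector about the tool's x, y, z in units of 180 degrees (1.0 is 180 degrees), a list of three; "grip": the opening, from 0 (shut) to 1 (fully open). In form: {"translation": [[x, y, z], ...], "turn": [[ax, ay, az], ...], "grip": [grip, ...]}. A call has 1 to 5 rows; each row shifts and turns the commanded pose from where the row before left it, along the tool's axes as they then stand; what a row does not reach is not made up. A row lasts 1/8 s, in which the tool goes at most 62.5 mm and 10.7 degrees, less where a joint would pass 70% of its speed; a pose out of reach is approached as far as the arm can. A call with a number of a shift or a turn outside -1 to 1 is refused whole. A call with a gripper value outside its range is refused whole. The fingers move at their own pace and stop on an object; FORCE is the grip in N (left out, the last holds). Time passes only in rows, so rows that do not move let the fingers close. It gives the time, the measured TCP pose, the force, the opening and the grip force at its end, in the units of the state.
- env.get_obs(): the state, without advancing time (a new reading comes with each control period).
- env.read_camera(name): name is "scene" or "top" or "wrist"; returns a dict with "frame" (384x512x3 uint8, red, green, blue), "z_map" (384x512 float32, m along the optical axis (not along the pixel's ray), 0 where there is no reading), "K" (3x3 intrinsics, pixels), "D" ([k1, k2, p1, p2, k3] as OpenCV has them; the pictures are not rectified), "rvec" (rotation vector, rad) and "tvec" (3), from world to camera coordinates, as OpenCV has them. Camera axes: x right, y down, z forward; pixel columns grow to the right and rows downward; lengths in m; the calibration is good to about 2 mm. A picture is of the moment at which its call begins.
- env.sign_off(): hands the job in; it is judged then, once.
The state is a dict: "time_s": time; "qpos": joint angles; "joint_velocities": joint speeds; "effort": joint torques, N m; "tool_pos": TCP position; "tool_rot": TCP orientation; "force": force on the tool from outside, world axes, zero at the start; "wrist_torque": the same for the moment, N m; "grip_width": finger opening in m; "grasp_force": force on a finger pad.
Only numpy, scipy, OpenCV 4.12 (cv2) and the standard library are available. Lean on these libraries where they do the work, as an engineer would, in place of code of your own. Each camera call takes 0.05 s, during which the arm holds its last target. There are 200 camera calls.

## Task

Use the wooden-handled scraper, not the fingers, to lever up the extractor's handle-less cover at the notch in its front wall, then swing the cover up until it stands open by itself and lay the scraper back down on the bench top. Pinch the filter cassette's two orange side catches together, lift the cassette straight out, and finish still holding it by the squeezed catches, upright and still, with its underside at least 6 cm above the extractor's rim. Leave the other things on the bench where they are.

Things in the scene. Friction and masses are not known exactly. Their poses are not given: they have to be found in the camera images.
- extractor: Bench dust extractor, a fixed green open-topped case 160 (x) x 200 (y) x 76 mm high with 8 mm walls, closed by the grey cover. Origin: centre of its underside, on the bench top; x points from its front wall (toward the robot) to its back, z up. Inside is a black deck whose top is 30 mm above the bench; a 74 (x) x 50 (y) mm well in it, centred at x = -5 mm, y = 0, takes the cassette. Above the deck all is free inside the walls apart from the cassette.
- notch (a point): Middle of the pry notch in the front wall's outer face, on the extractor: a gap 64 mm wide (y) and 12 mm high (64 to 76 mm above the bench), right through the 8 mm wall, directly below the cover's front edge. Axes as the extractor's.
- cover_hinge (a point): Middle of the cover's hinge axis, which runs along the extractor's y at the top of its back wall (x = 75 mm, 76 mm above the bench), level with the underside of the shut cover. Axes as the extractor's.
- cover (a joint): Angle of the cover, rad: 0 shut and lying flat on the rim, growing as its front edge swings up and back, stop at 1.75 (just past upright). A stiff hinge: it stays where it is left; about 1.5 N lifts the front edge.
- cover_lip (a point): Middle of the cover's front edge, on its underside, 155 mm from the hinge axis. The cover is a grey plate 155 x 200 x 5 mm, flush with the case, without a handle.
- cassette: White filter cassette, 0.2 kg: 72 (x) x 28 (y) x 66 mm high, 48 mm wide over the lowest 24 mm, yellow pleats on top; stands in the extractor's well under the cover, its underside 4 mm above the bench. Origin: centre of its underside; x and y as the extractor's, z up. Hooks at the feet of its two orange catches sit under the deck and keep it from lifting until both are pressed in.
- pinch (a point): Point midway between the catches, on the cassette, 48 mm above its underside; axes as the cassette's. The orange catches stand off its y sides, 30 mm wide (x), 12 to 62 mm above the underside (deck top: 26 mm), outer faces 48 mm apart at rest, 38 mm fully pressed. Pinch them here from above, closing along y.
- catch_left (a joint): Travel of the orange catch on the cassette's +y side, m: 0 at rest, 0.005 fully pressed in toward the middle; spring, about 2 N to start and 5 N at the end. It clears the deck from 0.003 on.
- catch_right (a joint): The same for the catch on the cassette's -y side.
- scraper: Scraper lying flat on the bench on either side of the extractor (the gouge lies on the other side): light wooden handle 105 x 20 wide x 26 mm high, brass collar, steel blade 75 long x 24 wide x 3 mm thick at mid height of the handle (13 mm above the underside). 180 mm long, 0.09 kg. Origin: centre of its underside; x points along it from handle to blade tip, z up. It may be laid back on any of its sides; its balance point is 8 mm behind the origin.
- scraper_grip (a point): Place to hold the scraper: middle of the handle 20 mm behind the origin, 13 mm above the underside; axes as the scraper's.
- scraper_tip (a point): Middle of the blade's front edge, 90 mm ahead of the origin, 13 mm above the underside; axes as the scraper's.
- gouge: Dark-handled gouge with a round shank, 175 mm long, 24 mm thick, lying on the bench; not needed. Origin: under its axis, 5 mm behind the front end of the 100 mm handle; x along it toward its tip.
- mallet: Carver's mallet lying on the bench: wooden head 60 x 110 x 64 mm, handle 115 mm to -x; not needed. Origin: under the join of head and handle.
- walnut_blank: Dark wood blank 130 x 80 x 30 mm on the bench; not needed. Origin: centre of its underside.
- oil_bottle: Amber bottle, 56 mm across, 130 mm tall; not needed. Origin: centre of its underside.
- dish: Dark turned wooden bowl, 130 mm across, 35 mm high; not needed. Origin: centre of its underside.
- pot: White ceramic cup, 70 mm across, 80 mm high; not needed. Origin: centre of its underside.

How it is judged:
By the outcome, as a careful person would: the job done as asked, in the order asked, and still so for the second after the job is handed in, while the arm keeps its last pose, push and grip.
It also fails if it takes over 64 s, if anything falls off the work surface, if the arm or the gripper's body presses on something with over 40 N, if the wrist force passes 120 N, or if a joint passes its speed limit or range.

## Working session

There is one attempt and no reset: what is moved stays moved. The work goes in short steps, Python scripts to look and compute and a shell command to move; the robot and the scene stay as the last step left them, time stands still between calls to the robot, and variables do not carry over. Pictures are saved under pics/ and viewed, at most 10 in all, crops included, and the job is handed in when it is done.

```bash
ls; mkdir -p pics; python3 - <<'E'
from cell import env
import cv2,numpy as np
print(env.get_obs(), env.grip_point_offset)
for n in("scene","top"):
    c=env.read_camera(n); np.savez(f'{n}0.npz',**c)
    cv2.imwrite(f'pics/{n}0.png',c['frame'][:,:,::-1])
    print(n,c['K'],c['D'],c['rvec'],c['tvec'])
E
```

```text
pics
{'time_s': 0.0, 'qpos': array([-68.29099691,  18.43890865,  -4.0152976 ,  83.17488619,
         1.29671301,  78.53975602,  -3.25896271]), 'joint_velocities': array([-0.03086555, -0.01672458, -0.07936622, -0.08806267, -0.01431097,
       -0.06762876,  0.04342055]), 'effort': array([-2.73514515e-04, -4.91292286e+01, -4.03990103e-01, -3.12516904e+01,
       -6.39516930e-02,  4.39185882e-02,  2.17985485e-04]), 'tool_pos': array([0.23175642, 0.60669436, 0.22146333]), 'tool_rot': array([-1.79891785e+02,  7.45346451e-03,  1.59101911e+02]), 'force': array([-0.32943793,  0.49010809, -0.38665609]), 'wrist_torque': array([-0.03341524, -0.01612579,  0.01254253]), 'grasp_force': 0.0, 'grip_width': 0.08709806382901651} 0.0187
scene [[433.923563     0.         257.7182849 ]
 [  0.         433.923563   193.35783046]
 [  0.           0.           1.        ]] [0.00610626 0.         0.         0.         0.        ] [ 1.92961429  1.76361716 -0.5955475 ] [-0.04522797 -0.43537481  1.69769881]
top [[469.13846263   0.         262.74305946]
 [  0.         469.13846263 184.60951985]
 [  0.           0.           1.        ]] [-0.11442591  0.          0.          0.          0.        ] [ 2.12822129 -2.13228835  0.19536565] [-0.02550929  0.57586036  1.18103329]
```

View pics/scene0.png

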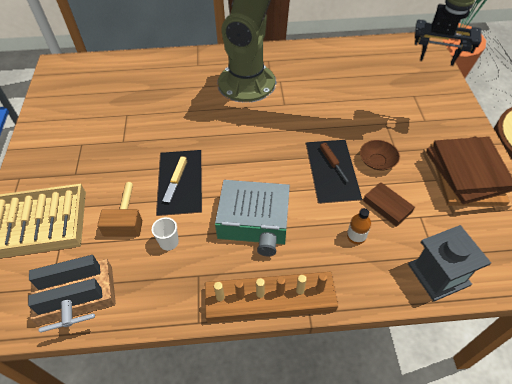

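View pics/top0.png

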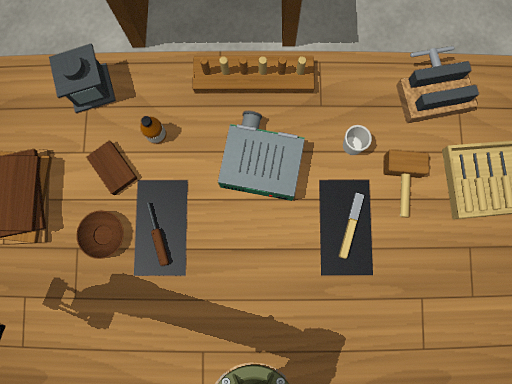

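The top view shows the cover (corners about (219,188), (296,198), (305,138), (231,124)) with its front toward the robot. The scraper lies on the right mat, with the handle end at (344,257) and the tip at (359,193). The gouge is on the left mat. Next I measure these from the depth of both views.

```bash
cat > h.py <<'E'
import cv2,numpy as np
from scipy.spatial.transform import Rotation as R
def cloud(c):
    h,w=c['z_map'].shape; u,v=np.meshgrid(np.arange(w),np.arange(h))
    p=cv2.undistortPoints(np.stack([u,v],-1).reshape(-1,1,2).astype(float),c['K'],c['D']).reshape(h,w,2)
    z=c['z_map'][...,None]; P=np.concatenate([p*z,z],-1)
    M=cv2.Rodrigues(c['rvec'])[0]
    W=(P-c['tvec'].ravel())@M
    W[c['z_map']==0]=np.nan
    return W
def proj(c,X): return cv2.projectPoints(np.atleast_2d(X).astype(float),c['rvec'],c['tvec'],c['K'],c['D'])[0].reshape(-1,2)
def T(p,rpy):
    M=np.eye(4);M[:3,:3]=R.from_euler('xyz',rpy,degrees=True).as_matrix();M[:3,3]=p;return M
def to(obs,p,rpy):
    """row units (total) from the measured pose to the target pose: translation first (tool axes now), then turn"""
    A=T(obs['tool_pos'],obs['tool_rot']);B=T(p,rpy);D=np.linalg.inv(A)@B
    return (D[:3,3]/.08).round(3),(R.from_matrix(D[:3,:3]).as_rotvec(degrees=True)/180).round(4)
E
python3 - <<'E'
from h import *
for n in("top","scene"):
    c=np.load(n+'0.npz');W=cloud(c);f=c['frame'].astype(int)
    near=lambda x0,x1,y0,y1:(W[...,0]>x0)&(W[...,0]<x1)&(W[...,1]>y0)&(W[...,1]<y1)
    m=near(.4,.8,-.2,.2)&(W[...,2]>.072)&(W[...,2]<.095)
    k,l,s,_=cv2.connectedComponentsWithStats(m.astype(np.uint8)); i=1+s[1:,4].argmax();P=W[l==i]
    r=cv2.minAreaRect(P[:,:2].astype(np.float32)*1000); print(n,'cover',r,cv2.boxPoints(r).round(1).tolist(),np.median(P[:,2]))
    # scraper: light things near right mat
    m=near(.35,.62,-.32,-.1)&(f.sum(-1)>330)&(W[...,2]>.005)&(W[...,2]<.05)
    k,l,s,_=cv2.connectedComponentsWithStats(m.astype(np.uint8)); i=1+s[1:,4].argmax();P=W[l==i]; col=f[l==i]
    r=cv2.minAreaRect(P[:,:2].astype(np.float32)*1000); print('scraper',len(P),r,cv2.boxPoints(r).round(1).tolist())
    wood=(col[:,0]-col[:,2])>50
    for nm,Q in(('wood',P[wood]),('steel',P[~wood])):
        print(nm,len(Q),np.median(Q,0).round(4),np.percentile(Q[:,2],[10,50,90]).round(4)); 
        if len(Q)>5:
            r=cv2.minAreaRect(Q[:,:2].astype(np.float32)*1000);print(r,cv2.boxPoints(r).round(1).tolist())
E
```

```text
top cover ((638.6805419921875, -22.11591339111328), (200.68939208984375, 162.4657745361328), 79.18101501464844) [[540.0999755859375, -105.4000015258789], [699.5999755859375, -135.89999389648438], [737.2999877929688, 61.20000076293945], [577.7000122070312, 91.69999694824219]] 0.08229934434311927
scraper 537 ((472.3147277832031, -262.60784912109375), (23.915752410888672, 180.50460815429688), 72.17630767822266) [[382.70001220703125, -246.39999389648438], [554.5999755859375, -301.6000061035156], [561.9000244140625, -278.79998779296875], [390.1000061035156, -223.60000610351562]]
wood 306 [ 0.4366 -0.2513  0.0266] [0.0225 0.0266 0.0301]
((436.911865234375, -251.82894897460938), (19.60377311706543, 106.45132446289062), 72.84516906738281) [[383.20001220703125, -245.5], [484.8999938964844, -276.8999938964844], [490.70001220703125, -258.20001220703125], [388.8999938964844, -226.8000030517578]]
steel 231 [ 0.5233 -0.2789  0.0151] [0.0122 0.0151 0.0183]
((523.2389526367188, -278.9810791015625), (23.915752410888672, 73.52130126953125), 72.17630767822266) [[484.6000061035156, -279.1000061035156], 
[... 198 characters left out ...]
, 167.08975219726562), 79.14105987548828) [[537.2000122070312, -105.30000305175781], [701.2999877929688, -136.8000030517578], [738.9000244140625, 59.5], [574.7999877929688, 91.0]] 0.08134056696334407
scraper 197 ((440.306396484375, -251.66282653808594), (21.96070098876953, 107.48998260498047), 71.93563842773438) [[385.79998779296875, -245.39999389648438], [488.0, -278.79998779296875], [494.79998779296875, -257.8999938964844], [392.6000061035156, -224.60000610351562]]
wood 197 [ 0.4411 -0.2495  0.0246] [0.014  0.0246 0.0282]
((440.306396484375, -251.66282653808594), (21.96070098876953, 107.48998260498047), 71.93563842773438) [[385.79998779296875, -245.39999389648438], [488.0, -278.79998779296875], [494.79998779296875, -257.8999938964844], [392.6000061035156, -224.60000610351562]]
  return _methods._mean(a, axis=axis, dtype=dtype,
  ret = um.true_divide(
Traceback (most recent call last):
IndexError: index -1 is out of bounds for axis 0 with size 0
```

```bash
R='[0,0,0],[0,0,0],[0,0,0],[0,0,0]'
python3 -m creep '{"translation":[[-0.65,-0.43,0],[-0.65,-0.43,0],[-0.65,-0.43,0],[-0.65,-0.43,0]],"turn":[[0,0,0],[0,0,0],[0,0,0],[0,0,0]],"grip":[1,1,1,1]}' | tail -c 300
python3 -m creep '{"translation":[[-0.65,-0.43,0],[-0.65,-0.43,0],[-0.65,-0.43,0],[-0.65,-0.43,0]],"turn":[[0,0,0],[0,0,0],[0,0,0],[0,0,0]],"grip":[1,1,1,1]}' | tail -c 300
python3 -m creep '{"translation":[[-0.16,-0.7,0],[-0.16,-0.7,0],[-0.16,-0.7,0],[-0.16,-0.7,0]],"turn":[[0,0,0],[0,0,0],[0,0,0],[0,0,0]],"grip":[1,1,1,1]}' | tail -c 300
python3 -m creep '{"translation":[[-0.16,-0.7,0],[-0.16,-0.7,0],[-0.16,-0.7,0],[-0.16,-0.7,0],[0,0,0]],"turn":[[0,0,0],[0,0,0],[0,0,0],[0,0,-0.017],[0,0,0]],"grip":[1,1,1,1,0.6]}' | tail -c 400
python3 - <<'E'
from cell import env
from h import *
o=env.get_obs();print(o['qpos'],o['tool_pos'],o['tool_rot'])
c=env.read_camera('wrist');np.savez('w1.npz',**c);cv2.imwrite('pics/w1.png',c['frame'][:,:,::-1])
W=cloud(c);f=c['frame'].astype(int)
m=(f.sum(-1)>330)&(W[...,2]>.006)&(W[...,2]<.05)&(W[...,1]<-.1)
k,l,s,_=cv2.connectedComponentsWithStats(m.astype(np.uint8)); i=1+s[1:,4].argmax();P=W[l==i]; col=f[l==i]
r=cv2.minAreaRect(P[:,:2].astype(np.float32)*1000); print(len(P),r,cv2.boxPoints(r).round(1).tolist())
wood=(col[:,0]-col[:,2])>50
for Q in (P[wood],P[~wood]): print(len(Q),np.median(Q,0),np.percentile(Q[:,2],[10,90])) if len(Q) else 0
print(np.nanmedian(W[...,2][(f.sum(-1)<150)]))
E
```

```text
time_s: 0.6
tool_pos: [0.378, 0.4025, 0.2222]
tool_rot: [-180.0, -0.0, 159.1]
force: [1.6, 1.3, 0.6]
grip_width: 0.0868
grasp_force: 0.0
time_s: 1.1
tool_pos: [0.5231, 0.1999, 0.2224]
tool_rot: [180.0, -0.0, 159.1]
force: [0.9, 0.8, -0.2]
grip_width: 0.0869
grasp_force: 0.0
time_s: 1.6
tool_pos: [0.4896, -0.0276, 0.2223]
tool_rot: [180.0, -0.0, 159.1]
force: [1.6, 0.0, -0.1]
grip_width: 0.0871
grasp_force: 0.0
time_s: 2.22
tool_pos: [0.4558, -0.2588, 0.2226]
tool_rot: [-179.9, 0.0, 161.6]
force: [-0.1, -0.3, 0.6]
grip_width: 0.0824
grasp_force: 0.0
[-12.41582891   2.61999396  40.55288991 102.21312328  -1.62295417
  75.77444026 100.13508209] [ 0.45581987 -0.25875264  0.22258841] [-1.79867497e+02  4.28155329e-03  1.61629462e+02]
2510 ((470.40496826171875, -262.6187744140625), (23.632080078125, 173.55343627929688), 72.28242492675781) [[384.1000061035156, -247.5], [549.5, -300.29998779296875], [556.7000122070312, -277.79998779296875], [391.29998779296875, -225.0]]
1528 [ 0.4346207  -0.25238504  0.02517775] [0.02360771 0.02627781]
982 [ 0.51964136 -0.27817562  0.01393421] [0.01290651 0.01502868]
0.3273691050078478
```

View pics/w1.png

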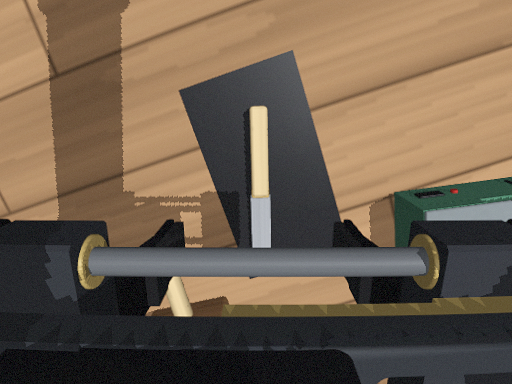

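The wrist view shows the handle running from (258,107) to (260,196), with the blade continuing to (262,247). It lies between the fingers and in line with them, so I descend and grip.

```bash
python3 -m creep '{"translation":[[0,0,0.6],[0,0,0.6],[0,0,0.6],[0,0,0.6],[0,0,0.31]],"turn":[[0,0,-0.004],[0,0,0],[0,0,0],[0,0,0],[0,0,0]],"grip":[0.6,0.6,0.6,0.6,0.6]}' 60
python3 -m creep '{"translation":[[0,0,0],[0,0,0],[0,0,0],[0,0,0],[0,0,0]],"turn":[[0,0,0],[0,0,0],[0,0,0],[0,0,0],[0,0,0]],"grip":[0.6,0,0,0,0]}' 60
python3 -m creep '{"translation":[[0,0,0],[0,0,0],[0,0,-0.3],[0,0,-0.5],[0,0,-0.5]],"turn":[[0,0,0],[0,0,0],[0,0,0],[0,0,0],[0,0,0]],"grip":[0,0,0,0,0]}' 60
```

```text
time_s: 2.9
tool_pos: [0.457, -0.2502, 0.0027]
tool_rot: [179.9, -0.3, 163.0]
force: [-0.0, 0.7, 0.8]
grip_width: 0.0526
grasp_force: 0.0
time_s: 3.52
tool_pos: [0.4586, -0.2538, 0.0064]
tool_rot: [-180.0, 0.1, 162.9]
force: [0.4, -1.3, 0.8]
grip_width: 0.0196
grasp_force: 0.5
time_s: 4.15
tool_pos: [0.4576, -0.2527, 0.1102]
tool_rot: [180.0, -0.1, 162.9]
force: [0.4, -0.7, -1.0]
grip_width: 0.0196
grasp_force: 60.0
```

```bash
python3 -m creep '{"translation":[[0.26,0.625,-0.1],[0.26,0.625,-0.1],[0.26,0.625,0],[0.26,0.625,0],[0.26,0.625,0]],"turn":[[0,0,0],[0,0,0],[0,0,0],[0,0,0],[0,0,-0.035]],"grip":[0,0,0,0,0]}' 60
python3 -m creep '{"translation":[[0,0,0],[0,0,0]],"turn":[[0,0,0],[0,0,0]],"grip":[0,0]}' 60
cat > look.py <<'E'
import sys
from cell import env
from h import *
tag=sys.argv[1]
o=env.get_obs();A=T(o['tool_pos'],o['tool_rot']);print(o['qpos'].round(1),o['tool_pos'],o['tool_rot'],o['force'])
for n in("top","scene","wrist"):
    c=env.read_camera(n);np.savez(f'{n}{tag}.npz',**c);cv2.imwrite(f'pics/{n}{tag}.png',c['frame'][:,:,::-1])
    W=cloud(c);L=(W-A[:3,3])@A[:3,:3]  # tool frame
    m=(L[...,0]<-.03)&(L[...,0]>-.14)&(abs(L[...,1])<.03)&(abs(L[...,2]+.008)<.03)
    m2=m&(L[...,0]<-.045); Q=L[m2]
    if len(Q)<10: print(n,'none');continue
    print(n,len(Q),'tip x',Q[:,0].min().round(4),'y near/far',[np.median(Q[(abs(Q[:,0]-a)<.008)][:,1:],0).round(4).tolist() for a in(-.055,-.07,-.085,-.1)])
E
python3 look.py 2
```

```text
time_s: 4.78
tool_pos: [0.4316, 0.0182, 0.1256]
tool_rot: [180.0, -0.0, 169.3]
force: [0.4, 0.7, -1.0]
grip_width: 0.0194
grasp_force: 60.0
time_s: 5.03
tool_pos: [0.4321, 0.0157, 0.1254]
tool_rot: [-180.0, -0.0, 169.2]
force: [0.2, -0.5, -0.8]
grip_width: 0.0195
grasp_force: 60.0
[-31.7  -5.2  25.1 120.2   2.5  64.5  71.4] [0.43210818 0.01571556 0.12544348] [-1.79963086e+02 -2.97906753e-02  1.69161162e+02] [ 0.24829939 -0.53217733 -0.81971137]
top 11 tip x -0.106 y near/far [[nan, nan], [0.0011, -0.0132], [0.0024, -0.0081], [0.0094, -0.0093]]
scene 130 tip x -0.1086 y near/far [[-0.0003, -0.0085], [-0.0007, -0.0078], [-0.0022, -0.0083], [-0.0011, -0.008]]
wrist none
  return _methods._mean(a, axis=axis, dtype=dtype,
  ret = um.true_divide(
```

```bash
python3 -m creep '{"translation":[[0,0,0.39],[0,0,0.39],[0,0,0],[0,0,0]],"turn":[[0,0,0],[0,0,0],[0,0,0],[0,0,0]],"grip":[0,0,0,0]}' 60
python3 look.py 3 2>/dev/null
python3 - <<'E'
from h import *
c=np.load('scene3.npz');f=c['frame'];cv2.imwrite('pics/s3c.png',cv2.resize(f[120:260,170:330,::-1],None,fx=5,fy=4,interpolation=cv2.INTER_CUBIC)[:600,:800])
E
```

```text
time_s: 5.68
tool_pos: [0.4332, 0.0157, 0.0643]
tool_rot: [180.0, 0.1, 169.1]
force: [-0.0, 0.3, -1.1]
grip_width: 0.0193
grasp_force: 60.0
[-3.140e+01 -2.000e-01  2.600e+01  1.238e+02  1.000e-01  5.630e+01
  7.360e+01] [0.43321236 0.01567859 0.06427929] [1.79984094e+02 6.30035312e-02 1.69100965e+02] [-0.03134814  0.32824964 -1.10389691]
top 189 tip x -0.1398 y near/far [[nan, nan], [nan, nan], [0.0019, -0.0084], [0.0058, -0.0097]]
scene 174 tip x -0.14 y near/far [[-0.0001, -0.0094], [0.0009, -0.0087], [0.0026, -0.0094], [0.0006, -0.0086]]
wrist none
```

View pics/s3c.png

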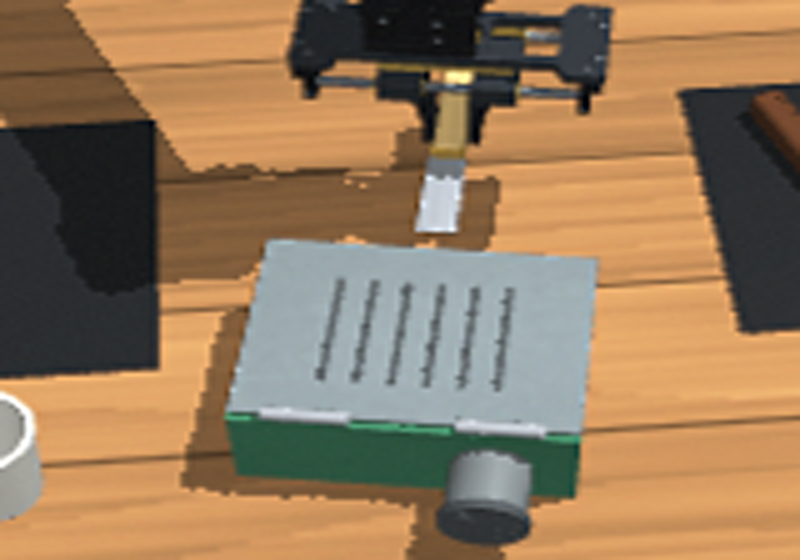

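The scene crop shows the blade tip at (438,230), level and pointing at the middle of the cover's front edge, which runs from (268,241) to (597,259). I insert it now.

```bash
python3 -m creep '{"translation":[[0,0,0.02],[-0.2,0,0],[-0.15,0,0],[-0.15,0,0],[0,0,0]],"turn":[[0,0,0],[0,0,0],[0,0,0],[0,0,0],[0,0,0]],"grip":[0,0,0,0,0]}' 60
python3 -m creep '{"translation":[[-0.1,0,0],[0,0,0]],"turn":[[0,0,0],[0,0,0]],"grip":[0,0]}' 60
```

```text
time_s: 6.45
tool_pos: [0.4728, 0.0083, 0.0617]
tool_rot: [-180.0, 0.0, 169.1]
force: [0.3, -0.3, -1.1]
grip_width: 0.0195
grasp_force: 60.0
time_s: 6.7
tool_pos: [0.48, 0.0071, 0.0618]
tool_rot: [-180.0, 0.0, 169.2]
force: [0.5, 0.3, -0.7]
grip_width: 0.0193
grasp_force: 60.0
```

```bash
python3 -m creep '{"translation":[[0,0,-0.1],[-0.025,0,-0.2],[-0.03,0,-0.2],[-0.08,0,-0.19],[-0.08,0,-0.19]],"turn":[[0,0,0],[0,0,0],[0,0,0],[0,0,0],[0,0,0]],"grip":[0,0,0,0,0]}' 60
python3 - <<'E'
from cell import env
from h import *
print(env.get_obs()['force'],env.get_obs()['wrist_torque'],env.get_obs()['tool_pos'])
c=env.read_camera('scene');f=c['frame'];np.savez('scene4.npz',**c);cv2.imwrite('pics/s4c.png',cv2.resize(f[100:260,170:330,::-1],None,fx=4,fy=3.5,interpolation=cv2.INTER_CUBIC))
E
```

```text
time_s: 7.32
tool_pos: [0.4972, 0.004, 0.1336]
tool_rot: [180.0, 0.1, 169.2]
force: [1.1, -0.5, -3.4]
grip_width: 0.0194
grasp_force: 60.0
[ 1.07917286 -0.54429069 -3.43272657] [-0.00357232  0.15213944 -0.00233225] [0.49724056 0.00395538 0.13360606]
```

View pics/s4c.png

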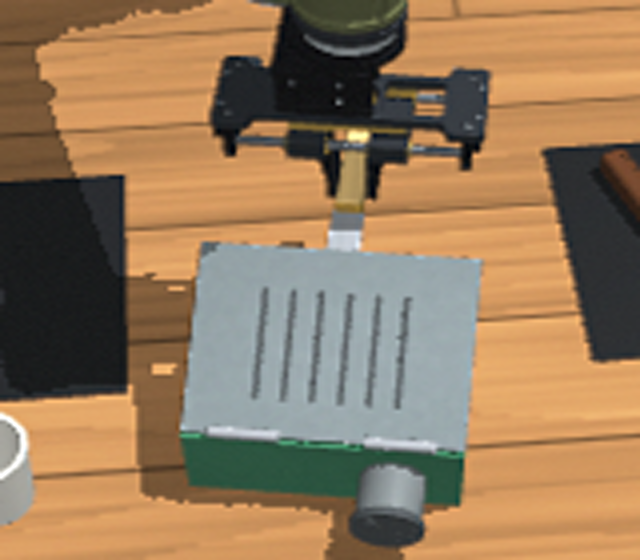

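The crop shows the blade entering under the lifted front edge at (345,245), and the cover is tilted up. The force is about 2.5 N, so I carry on along the arc.

```bash
python3 -m creep '{"translation":[[-0.126,0,-0.164],[-0.126,0,-0.164],[-0.164,0,-0.126],[-0.164,0,-0.126],[-0.19,0,-0.08]],"turn":[[0,0,0],[0,0,0],[0,0,0],[0,0,0],[0,0,0]],"grip":[0,0,0,0,0]}' 60
python3 -m creep '{"translation":[[-0.19,0,-0.08],[-0.206,0,-0.027],[-0.206,0,-0.027],[-0.11,0,0],[-0.11,0,0]],"turn":[[0,0,0],[0,0,0],[0,0,0],[0,0,0],[0,0,0]],"grip":[0,0,0,0,0]}' 60
cat > cov.py <<'E'
from cell import env
from h import *
o=env.get_obs();print(o['force'],o['tool_pos'],o['tool_rot'])
C=np.array([.6384,-.0225,0]);y=np.radians(-10.8);E=np.array([[np.cos(y),np.sin(y),0],[-np.sin(y),np.cos(y),0],[0,0,1]])
A=T(o['tool_pos'],o['tool_rot'])
import sys
for n in("top","scene"):
    c=env.read_camera(n);np.savez(f'{n}{sys.argv[1]}.npz',**c);W=cloud(c);X=(W-C)@E.T
    m=(abs(X[...,1])<.098)&(X[...,0]>-.03)&(X[...,0]<.14)&(X[...,2]>.09)&(X[...,2]<.24)
    far=abs(X[...,1])>.04
    Q=X[m&far]; 
    if len(Q)>20: print(n,len(Q),'z max',Q[:,2].max(),[(z,np.median(Q[abs(Q[:,2]-z)<.015][:,0]).round(4)) for z in(.12,.16,.2,.22)])
    f=c['frame'];cv2.imwrite(f'pics/{n}{sys.argv[1]}.png',cv2.resize(f[60:270,150:370,::-1],None,fx=2.5,fy=2.5))
E
python3 cov.py 5
```

```text
time_s: 8.0
tool_pos: [0.558, -0.0076, 0.1858]
tool_rot: [180.0, 0.0, 169.2]
force: [-1.4, -0.6, -0.2]
grip_width: 0.0195
grasp_force: 60.0
time_s: 8.62
tool_pos: [0.6221, -0.0199, 0.1957]
tool_rot: [-180.0, -0.0, 169.2]
force: [-1.1, -0.0, -1.7]
grip_width: 0.0197
grasp_force: 60.0
[-1.12578863 -0.0305188  -1.67132701] [ 0.62209262 -0.01992056  0.19572163] [-1.79995459e+02 -2.66179537e-03  1.69194016e+02]
top 485 z max 0.23479702083569268 [(0.12, np.float64(0.0806)), (0.16, np.float64(0.0849)), (0.2, np.float64(0.0896)), (0.22, np.float64(0.0924))]
scene 1133 z max 0.23382166638983307 [(0.12, np.float64(0.0858)), (0.16, np.float64(0.0908)), (0.2, np.float64(0.0959)), (0.22, np.float64(0.0977))]
```

View pics/scene5.png

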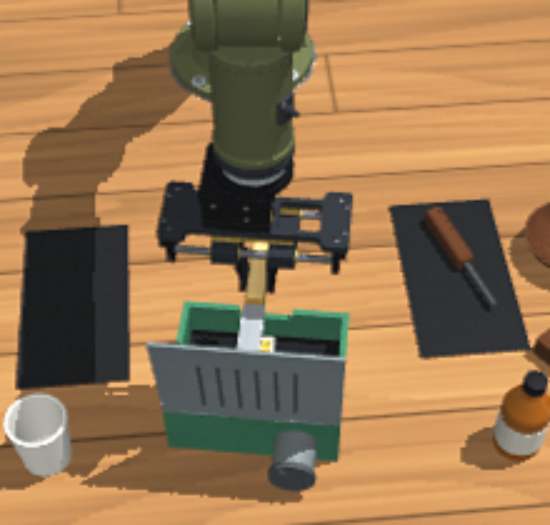

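The crop shows the cover standing upright beyond the blade, with the cassette's yellow pleats at (266,345). The measured angle is about 97°, so it is past upright. I back off and return the scraper to its mat.

```bash
python3 -m creep '{"translation":[[0.3,0,0],[0.65,0,0],[0.65,0,0],[0.35,0,0],[0,0,0]],"turn":[[0,0,0],[0,0,0],[0,0,0],[0,0,0],[0,0,0]],"grip":[0,0,0,0,0]}' 60
python3 -m creep '{"translation":[[-0.1,-0.65,0],[-0.1,-0.65,0],[-0.1,-0.65,0],[-0.1,-0.65,0],[-0.1,-0.65,0]],"turn":[[0,0,0],[0,0,0],[0,0,0],[0,0,0],[0,0,0.034]],"grip":[0,0,0,0,0]}' 60
python3 -m creep '{"translation":[[0,0,0],[0,0,0.55],[0,0,0.55],[0,0,0.5],[0,0,0.4]],"turn":[[0,0,0],[0,0,0],[0,0,0],[0,0,0],[0,0,0]],"grip":[0,0,0,0,0]}' 60
python3 -m creep '{"translation":[[0,0,0],[0,0,0]],"turn":[[0,0,0],[0,0,0]],"grip":[0,0]}' 60
python3 cov.py 6
```

```text
time_s: 9.35
tool_pos: [0.4669, 0.01, 0.1961]
tool_rot: [179.9, 0.0, 169.3]
force: [0.8, -0.2, -0.9]
grip_width: 0.0198
grasp_force: 60.0
time_s: 9.98
tool_pos: [0.4594, -0.2559, 0.1962]
tool_rot: [-180.0, 0.1, 162.9]
force: [1.4, 0.2, -1.8]
grip_width: 0.0195
grasp_force: 60.0
time_s: 10.6
tool_pos: [0.4592, -0.2528, 0.034]
tool_rot: [-180.0, -0.0, 163.2]
force: [0.8, -0.1, -1.1]
grip_width: 0.0197
grasp_force: 60.0
time_s: 10.85
tool_pos: [0.46, -0.2539, 0.0368]
tool_rot: [-180.0, 0.1, 163.1]
force: [0.1, -0.7, -0.6]
grip_width: 0.0193
grasp_force: 60.0
[ 0.12065969 -0.6993008  -0.59883112] [ 0.46001443 -0.25391574  0.03684943] [-1.79978160e+02  1.07616155e-01  1.63092342e+02]
top 1255 z max 0.23411628735646836 [(0.12, np.float64(0.0804)), (0.16, np.float64(0.0853)), (0.2, np.float64(0.0906)), (0.22, np.float64(0.0935))]
scene 1127 z max 0.23289807558310358 [(0.12, np.float64(0.086)), (0.16, np.float64(0.0909)), (0.2, np.float64(0.0957)), (0.22, np.float64(0.0977))]
```

```bash
python3 -m creep '{"translation":[[0,0,0.15],[0,0,0.13],[0,0,0.06],[0,0,0],[0,0,0]],"turn":[[0,0,0],[0,0,0],[0,0,0],[0,0,0],[0,0,0]],"grip":[0,0,0,0,0]}' 60
python3 -m creep '{"translation":[[0,0,0.02],[0,0,0]],"turn":[[0,0,0],[0,0,0]],"grip":[0,0]}' 60
python3 -m creep '{"translation":[[0,0,0.015],[0,0,0]],"turn":[[0,0,0],[0,0,0]],"grip":[0,0]}' 60
```

```text
time_s: 11.58
tool_pos: [0.4589, -0.2537, 0.0086]
tool_rot: [-180.0, 0.0, 163.1]
force: [-0.2, -0.7, -1.1]
grip_width: 0.0194
grasp_force: 60.0
time_s: 11.82
tool_pos: [0.4589, -0.2535, 0.0069]
tool_rot: [180.0, 0.0, 163.1]
force: [0.2, -0.3, -0.8]
grip_width: 0.0195
grasp_force: 60.0
time_s: 12.08
tool_pos: [0.459, -0.2535, 0.0064]
tool_rot: [180.0, 0.0, 163.1]
force: [-2.6, 0.9, 6.2]
grip_width: 0.0196
grasp_force: 60.0
```

```bash
python3 -m creep '{"translation":[[0,0,0],[0,0,0],[0,0,0],[0,0,0],[0,0,0]],"turn":[[0,0,0],[0,0,0],[0,0,0],[0,0,0],[0,0,0]],"grip":[0.5,0.6,0.6,0.6,0.6]}' 10
python3 -m creep '{"translation":[[0,0,-0.2],[0,0,-0.6],[0,0,-0.7],[0,0,-0.7],[0,0,0]],"turn":[[0,0,0],[0,0,0],[0,0,0],[0,0,0],[0,0,0]],"grip":[0.8,0.8,0.8,0.8,0.8]}' 10
python3 cov.py 7
python3 - <<'E'
from h import *
C=np.array([.6384,-.0225,0]);y=np.radians(-10.8);E=np.array([[np.cos(y),np.sin(y),0],[-np.sin(y),np.cos(y),0],[0,0,1]])
for n in("top7","scene7"):
    c=np.load(n+'.npz');W=cloud(c);X=(W-C)@E.T;f=c['frame'].astype(int)
    ins=(abs(X[...,0])<.068)&(abs(X[...,1])<.088)
    m=ins&(X[...,2]>.058)&(X[...,2]<.08)
    Q=X[m];print(n,len(Q),'z',np.median(Q[:,2]),'x',np.percentile(Q[:,0],[2,50,98]),'y',np.percentile(Q[:,1],[2,50,98]))
    o=ins&(f[...,0]>120)&(f[...,0]-f[...,2]>80)&(f[...,0]-f[...,1]>60)
    for s in(1,-1):
        Q=X[o&(s*X[...,1]>0.005)]
        if len(Q): print('orange',s,len(Q),np.median(Q,0).round(4),Q.min(0).round(4),Q.max(0).round(4))
    r=(X[...,2]>.068)&(X[...,2]<.08)&(abs(X[...,0])<.09)&(abs(X[...,1])<.11)&~ins
    Q=X[r];print('rim',np.percentile(Q[:,0],[2,98]),np.percentile(Q[:,1],[2,98]))
    # scraper
    m=(f.sum(-1)>330)&(W[...,2]>.006)&(W[...,2]<.05)&(W[...,1]<-.1)&(W[...,1]>-.32)&(W[...,0]>.35)&(W[...,0]<.62)
    print('scr',cv2.minAreaRect(W[m][:,:2].astype(np.float32)*1000))
E
```

```text
time_s: 12.7
tool_pos: [0.4588, -0.2535, 0.0056]
tool_rot: [180.0, -0.0, 163.1]
force: [-0.5, 1.4, -0.4]
grip_width: 0.0516
grasp_force: 0.0
time_s: 13.32
tool_pos: [0.4616, -0.2554, 0.1873]
tool_rot: [179.9, 0.6, 163.0]
force: [0.9, 0.7, -0.0]
grip_width: 0.0698
grasp_force: 0.0
[ 0.86462892  0.71328931 -0.01477106] [ 0.46162386 -0.25541671  0.18725891] [179.93094211   0.58758518 163.02730858]
top 1246 z max 0.23565100712999038 [(0.12, np.float64(0.0805)), (0.16, np.float64(0.0854)), (0.2, np.float64(0.0908)), (0.22, np.float64(0.0934))]
scene 1134 z max 0.23262274631539248 [(0.12, np.float64(0.0859)), (0.16, np.float64(0.0909)), (0.2, np.float64(0.0958)), (0.22, np.float64(0.0978))]
top7 355 z 0.07068040753757462 x [-0.04111727 -0.00720773  0.02856552] y [-0.02304336  0.00013781  0.02355563]
orange 1 32 [-0.0084  0.021   0.0656] [-0.0204  0.0191  0.0267] [0.009  0.024  0.0712]
orange -1 29 [-0.006  -0.0222  0.0662] [-0.0206 -0.0246  0.0109] [ 0.0209 -0.0188  0.0714]
rim [-0.08053387  0.07526483] [-0.09901371  0.09978354]
scr ((493.88519287109375, -186.34750366210938), (176.148193359375, 310.5009460449219), 70.21273040771484)
scene7 56 z 0.07021418394851658 x [-0.04037094 -0.02992345 -0.01854084] y [-0.01277725  0.00209831  0.01405802]
rim [-0.07982056  0.08174091] [-0.09896871  0.09816631]
scr ((488.36444091796875, -215.17955017089844), (119.6511001586914, 239.36929321289062), 68.45411682128906)
```

View pics/top7.png

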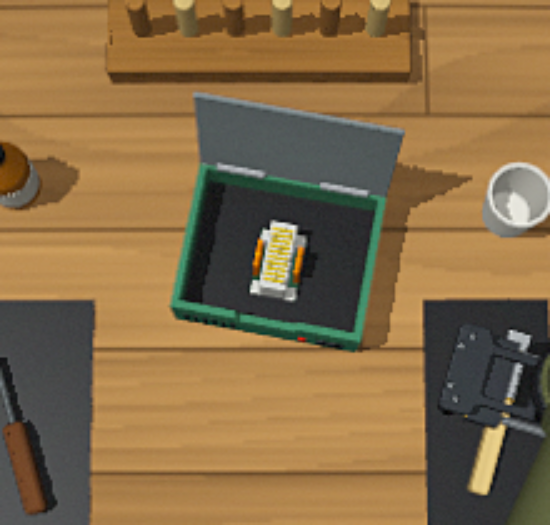

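The top crop shows the cover standing at the back. The cassette is in the middle of the deck at (277,261), with its orange catches at (258,257) and (299,263). The scraper lies on the right mat at (500,420). I move over the cassette.

```bash
python3 -m creep '{"translation":[[0,0,-0.15],[-0.2,0.57,-0.15],[-0.2,0.57,0],[-0.2,0.57,0],[-0.2,0.57,0]],"turn":[[0,0,0],[0,0,0],[0,0,0],[0,0,0],[0,0,0]],"grip":[0.8,0.8,0.8,0.8,0.8]}' 10
python3 -m creep '{"translation":[[-0.2,0.57,0],[-0.2,0.57,0],[0,0,0.2],[0,0,0.2],[0,0,0]],"turn":[[0,0,0],[0,0,-0.034],[0,0,0],[0,0,0],[0,0,0]],"grip":[0.8,0.8,0.8,0.8,0.8]}' 10
python3 - <<'E'
from cell import env
from h import *
o=env.get_obs();A=T(o['tool_pos'],o['tool_rot']);print(o['qpos'].round(1),o['tool_pos'],o['tool_rot'])
c=env.read_camera('wrist');np.savez('w8.npz',**c);cv2.imwrite('pics/w8.png',c['frame'][:,:,::-1])
W=cloud(c);f=c['frame'].astype(int);L=(W-A[:3,3])@A[:3,:3]
orr=(f[...,0]>120)&(f[...,0]-f[...,2]>80)&(f[...,0]-f[...,1]>60)&(abs(L[...,0])<.08)&(abs(L[...,1])<.06)&(W[...,2]<.09)
top=(W[...,2]>.06)&(W[...,2]<.076)&(abs(L[...,0])<.06)&(abs(L[...,1])<.04)
Q=L[top];print('top',len(Q),Q.min(0),Q.max(0),np.median(W[top][:,2]))
for s in(1,-1):
    Q=L[orr&(s*L[...,1]>0)]
    if len(Q):print(s,len(Q),np.median(Q,0),Q.min(0),Q.max(0))
print(to(o,[.633,-.0215,.0335],[180,0,169.2]))
E
```

```text
time_s: 14.05
tool_pos: [0.5734, -0.0964, 0.205]
tool_rot: [-180.0, -0.1, 163.0]
force: [0.2, -0.1, 0.3]
grip_width: 0.0698
grasp_force: 0.0
time_s: 14.68
tool_pos: [0.6284, -0.0214, 0.1716]
tool_rot: [-179.9, -0.2, 169.0]
force: [-1.0, -0.2, -0.5]
grip_width: 0.0697
grasp_force: 0.0
[-29.3  19.9  36.1  91.2 -12.   73.1  87.7] [ 0.62836398 -0.02142599  0.17157916] [-179.90821936   -0.23137634  169.01872712]
top 2997 [-0.04087966 -0.02484698  0.09832612] [0.03020135 0.0252177  0.11147506] 0.06951033937974528
1 227 [-0.00193703  0.02163621  0.10642032] [-0.01994778  0.01902132  0.10427102] [0.00925966 0.02513062 0.15234082]
-1 200 [ 0.00049448 -0.02164673  0.10650912] [-0.01958719 -0.0429675   0.10483842] [ 0.07150521 -0.0189757   0.1527992 ]
(array([-0.064,  0.013,  1.726]), array([-0.0005, -0.0013, -0.001 ]))
```

View pics/w8.png

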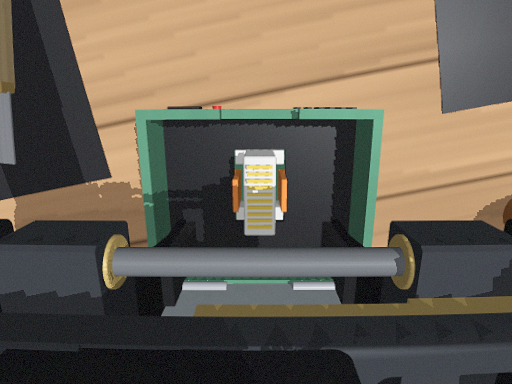

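The wrist view shows the cassette centred between the fingers, with the catches at (236,190) and (283,190). The offset is 5 mm along the tool's x. I descend, pinch and check.

```bash
python3 -m creep '{"translation":[[-0.065,0,0.4],[0,0,0.5],[0,0,0.4],[0,0,0.25],[0,0,0.1]],"turn":[[0,0,0],[0,-0.001,0],[0,0,0],[0,0,0],[0,0,0]],"grip":[0.8,0.8,0.8,0.8,0.8]}' 25
python3 -m creep '{"translation":[[0,0,0.03],[0,0,0],[0,0,0],[0,0,0],[0,0,0]],"turn":[[0,0,0],[0,0,0],[0,0,0],[0,0,0],[0,0,0]],"grip":[0.8,0.5,0.2,0,0]}' 25
python3 -m creep '{"translation":[[0,0,0],[0,0,0],[0,0,0]],"turn":[[0,0,0],[0,0,0],[0,0,0]],"grip":[0,0,0]}' 25
```

```text
time_s: 15.35
tool_pos: [0.6354, -0.0213, 0.0413]
tool_rot: [-180.0, 0.2, 169.1]
force: [0.1, 0.6, 0.1]
grip_width: 0.07
grasp_force: 0.0
time_s: 15.98
tool_pos: [0.6361, -0.0217, 0.0401]
tool_rot: [-180.0, 0.3, 169.2]
force: [-1.1, -4.4, 1.6]
grip_width: 0.0377
grasp_force: 6.7
time_s: 16.35
tool_pos: [0.6362, -0.0216, 0.0404]
tool_rot: [-180.0, 0.3, 169.2]
force: [-1.4, -2.2, 6.0]
grip_width: 0.0359
grasp_force: 25.0
```

```bash
python3 -m creep '{"translation":[[0,0,-0.05],[0,0,-0.1],[0,0,-0.15],[0,0,0]],"turn":[[0,0,0],[0,0,0],[0,0,0],[0,0,0]],"grip":[0,0,0,0]}' 25
python3 cov.py 9 | tail -2
python3 - <<'E'
from cell import env
o=env.get_obs();print(o['force'],o['tool_pos'],o['tool_rot'],o['grip_width'],o['grasp_force'])
E
```

```text
time_s: 16.85
tool_pos: [0.6361, -0.0211, 0.0647]
tool_rot: [180.0, 0.3, 169.2]
force: [-0.6, -2.0, -1.3]
grip_width: 0.0359
grasp_force: 25.0
top 1450 z max 0.23921936783839393 [(0.12, np.float64(0.0808)), (0.16, np.float64(0.085)), (0.2, np.float64(0.0907)), (0.22, np.float64(0.0931))]
scene 2052 z max 0.2386461249336484 [(0.12, np.float64(0.0858)), (0.16, np.float64(0.034)), (0.2, np.float64(0.0957)), (0.22, np.float64(0.0976))]
[-0.03421972 -3.01392418 -0.85302197] [ 0.63573619 -0.0210297   0.06379167] [179.99578241   0.2162476  169.17008103] 0.03563497445817053 24.99997705221176
```

View pics/scene9.png

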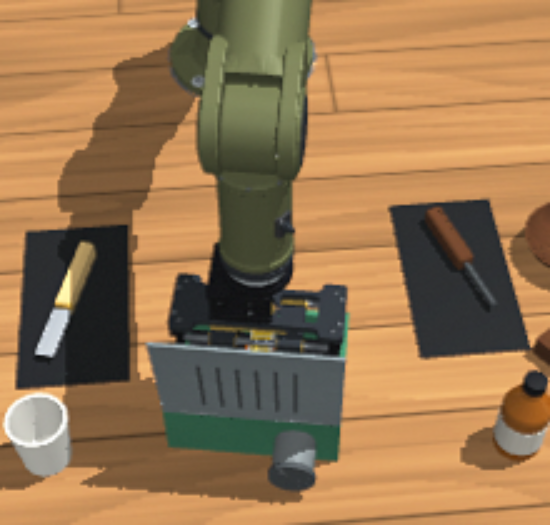

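The scene crop shows the scraper lying on the left mat at (65,300), the cover still upright, and the gripper over the well. I lift straight up.

```bash
python3 -m creep '{"translation":[[0,0,-0.3],[0,0,-0.4],[0,0,-0.4],[0,0,-0.4],[0,0,-0.25]],"turn":[[0,0,0],[0,0,0],[0,0,0],[0,0,0],[0,0,0]],"grip":[0,0,0,0,0]}' 25
python3 -m creep '{"translation":[[0,0,0],[0,0,0],[0,0,0],[0,0,0]],"turn":[[0,0,0],[0,0,0],[0,0,0],[0,0,0]],"grip":[0,0,0,0]}' 25
python3 cov.py 10 | tail -2
python3 - <<'E'
from cell import env
from h import *
o=env.get_obs();print(o['force'],o['tool_pos'],o['tool_rot'],o['grip_width'],o['joint_velocities'].round(1))
A=T(o['tool_pos'],o['tool_rot'])
c=env.read_camera('wrist');a=c['frame'][:,:,::-1];W=cloud(c);L=(W-A[:3,3])@A[:3,:3]
m=(abs(L[...,1])<.03)&(abs(L[...,0])<.05)&(L[...,2]>-.04)&(L[...,2]<.06);print('wrist',m.sum(),np.nanmax(W[m][:,2]) if m.sum() else 0,np.nanmin(W[m][:,2]) if m.sum() else 0)
b=np.load('scene10.npz')['frame'][100:230,180:320,::-1]
cv2.imwrite('pics/f10.png',np.hstack([cv2.resize(a,(400,300)),cv2.resize(b,(400,300))]))
E
```

```text
time_s: 17.58
tool_pos: [0.6355, -0.02, 0.2047]
tool_rot: [179.9, 0.2, 169.2]
force: [-0.4, -0.0, -2.4]
grip_width: 0.0357
grasp_force: 25.0
time_s: 18.08
tool_pos: [0.6347, -0.0207, 0.2022]
tool_rot: [-180.0, 0.1, 169.2]
force: [0.5, -0.2, -2.8]
grip_width: 0.0356
grasp_force: 25.0
top 388 z max 0.23543485660051905 [(0.12, np.float64(0.0811)), (0.16, np.float64(0.0858)), (0.2, np.float64(0.0906)), (0.22, np.float64(0.0934))]
scene 1130 z max 0.23372820338854952 [(0.12, np.float64(0.0858)), (0.16, np.float64(0.0909)), (0.2, np.float64(0.0959)), (0.22, np.float64(0.0978))]
[-0.8972017   0.09304866 -2.26303268] [ 0.63494517 -0.02073385  0.20274878] [-1.79985289e+02  1.38859782e-01  1.69172314e+02] 0.035752161729263716 [ 0.1 -0.2 -0.  -0.3  0.1  0.  -0. ]
wrist 9414 0.24272428906501514 0.1680409835750419
```

View pics/f10.png

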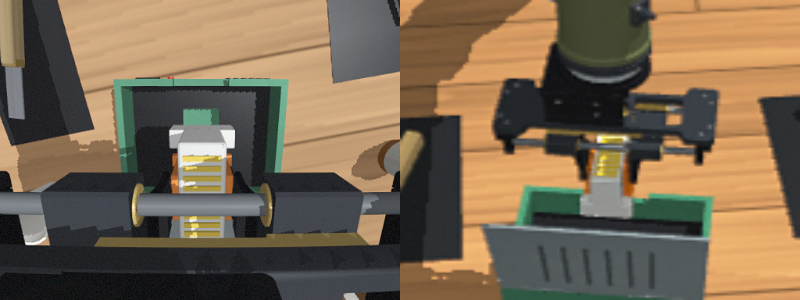

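The cassette hangs upright in the fingers at about (205,180) in the wrist picture and (607,185) in the scene picture. Its underside is at about 0.167 m, roughly 9 cm above the rim. The well is empty and the cover is still open.

```bash
python3 -c "
from cell import env
print(env.sign_off())"
```

```text
the job is handed in; nothing more can be done
None
```

The job is handed in at about 18 s: the scraper pried the cover open to about 97°, where it stands by itself; the scraper is back on its mat; and the cassette is held upright by its squeezed catches, its underside about 9 cm above the rim.

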